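Lock the bench isolator off

TASK

Lock the bench isolator off. Free its stiff locking bolt first: work it about 15 mm out and fully back in once, then draw it fully out to the left. Then swing the isolator's handle from the back, under the hood, over to the front until it rests against its front stop, and push the bolt fully home again. Do not shift the things lying around it.

Things in the scene. Friction and masses are not known exactly. Their poses are not given: they have to be found in the camera images.
- isolator: Knife-type isolator fixed to the bench. Origin on the bench top under the handle's hinge; z up, front faces its own -x, left is +y. In this frame (mm): grey base plate x -90 to 130, y -60 to 105, 12 thick; switch body x +-50, y +-20, top z 65; hinge line along y at x 0, z 50; three bolt guide posts x -4 to 27, top z 101, at y -28, 46 and 88, each 12 wide.
- hood_edge (a point): Middle of the front lower edge of the hood: a plate 120 mm wide (y +-60), 5 thick, at isolator x 50 to 125, z 233; open at the sides, carried by the rear wall at x 120. It stops a vertical gripper from taking the handle when it is back: come from the front with the tool tilted 35 to 40 degrees from vertical, fingers pointing to the isolator's +x and down.
- lever (a joint): Hinge of the isolator's handle, rad. 0 = ON, leaning 43 degrees to the back under the hood; 1.5 = OFF, leaning 43 degrees to the front; both are stops. Solid steel, 0.4 kg, weighted at the grip: it takes about 3 N at the grip to bring it up to the middle (0.75), past which it tips over by its own weight to the front stop and stays there. Arm 12 x 14 mm.
- lever_grip (a point): Centre of the dark steel crosswise grip at the end of the handle: a cylinder 32 mm in diameter, 40 mm long, lying along the isolator's y, 100 mm from the hinge line. Isolator frame (mm): x 68, z 123 at ON; x 0, z 150 in the middle; x -68, z 123 at OFF. Can be pinched on its two flat ends; it turns between the fingers.
- bolt (a joint): Locking bolt, m. 0 = fully home: its 12 mm rod (isolator x 11, z 87) crosses just in front of the handle's arm at ON and blocks it; 0.050 = fully drawn along the isolator's +y (left). Both are stops. About 8 N of friction all the way; stays where left. The handle passes freely from about 0.040. With the handle at OFF the bolt goes home behind it and keeps it off.
- bolt_knob (a point): Grip point of the bolt's upright round steel knob, 18 mm in diameter; on its axis, 18 mm under its top (top at z 141 mm). The grip part goes down 18 mm below the point; under it a 16 mm foot (top z 95) on a crank 12 mm wide. Isolator frame (mm): x -25, y 130, z 123 with the bolt home, y 180 when drawn. Free for 30 mm to both sides along y.
- multimeter: Bystander: multimeter lying flat, 155 x 78 x 46 mm, origin under its centre.
- pliers: Bystander: red-handled pliers lying flat, 53 x 138 x 13 mm, origin under their centre.
- board: Bystander: small circuit board with terminals, 51 x 120 x 18 mm, in front of the isolator, origin under its centre.
- relay: Bystander: beige contactor block, 60 x 102 x 72 mm, origin under its centre.
- capacitor: Bystander: standing can capacitor, diameter 35, height 51 mm, origin under its centre.
- screwdriver: Bystander: red-handled screwdriver lying flat, 187 mm long, origin under its centre.
- tape: Bystander: roll of tape lying flat, diameter 73, height 19 mm, origin under its centre.

How it is judged (in metres and radians):
On the way, in this order (a step that is already met when the one before it is completed fails the run):
1. the bolt has been worked at least 10 mm out (value of joint bolt above 0.01 m and value of joint lever below 0.3 rad), for 0.05 s.
2. the bolt has been pushed back in (within 5 mm of home) (value of joint bolt below 0.005 m), for 0.05 s.
3. the bolt is drawn (at least 43 of its 50 mm) with the handle still at the back (value of joint bolt above 0.043 m and value of joint lever below 0.3 rad), for 0.1 s.
4. the handle is over at the front (within 0.1 rad of its stop) (value of joint lever above 1.4 rad), for 0.2 s.
At the end, for the whole second after the job is handed in: The handle rests at the front, within 0.1 rad of its stop, and the bolt is home to within 4 mm, both at rest (value of joint lever above 1.4 rad and value of joint bolt below 0.004 m and velocity of joint lever between -0.05 and 0.05 rad/s and velocity of joint bolt between -0.005 and 0.005 m/s); the robot touches nothing.
It fails at once if a bystander is shifted by more than 30 mm (distance of any of multimeter, pliers, board, relay, capacitor, screwdriver, tape from where it was at the start of the episode above 0.03 m).
It also fails if it takes over 72 s, if anything falls off the work surface, if the arm or the gripper's body presses on something with over 40 N, if the wrist force passes 120 N, or if a joint passes its speed limit or range.

ROBOT

A 6-joint arm with a two-finger parallel gripper is mounted at the origin on a cart in front of the work surface, level with it; the furniture and walls round the work are solid. World frame = base frame: x ahead of the robot, y to its left, z up, the work surface at z = 0. Lengths are in mm, angles in degrees, forces in N, time in s.
With the tool pointing down it reaches from about 350 to 850 mm from the base axis. Payload 8.1 kg.
Tool frame: the origin (TCP) lies midway between the tips of the shut fingers; the grasp point (between the pads) lies 19 mm behind it; z points along the fingers, y is the line along which they close (so a half turn about z gives the same grasp; the last joint's range is limited). The gripper opens to 85 mm and grips with 20 to 120 N. Pads are 22 mm wide; open, the fingers measure 114 mm over their backs; the gripper's body (76 mm by 85 mm) begins 54 mm behind the grasp point. The pads swing forward as they close: fully open they stand 13 mm farther back than shut.
Start: joints at [72.055, 7.471, 85.268, -0, 87.261, -4.893], TCP at [135.478, 584.509, 231.292] pointing down, gripper open.
Joint ranges: [-169.43, 169.43], [-51.17, 129.36], [1.28, 143.12], [-76.62, 256.62], [0, 156.53], [-152.29, 152.29]. Speed limits (degrees/s): [136.94, 136.94, 159.86, 180, 180, 180].

INTERFACE

Orientations are given as [roll, pitch, yaw] about the fixed x, y, z axes, in that order (R = Rz(yaw) Ry(pitch) Rx(roll)).
In Python, from bench import sense, snapshot, order, finder gives the robot as it stands.
- The arm moves only by the tool send_rows, never from a script. Its argument "steps" is a list of rows, each a list of 2 entries, a list of its own where there are three numbers: the shift along the world's x, y, z in units of 30 mm (1.0 is 30 mm), then the turn, a rotation vector about the world's x, y, z in rad. In form: [[[dx, dy, dz], [wx, wy, wz]], ...]. A call has 1 to 10 rows; each row is the pose to reach, as a shift and turn from the pose commanded when the call began; what a row does not reach only later rows make up. A row lasts 1/8 s, in which the tool goes at most 62.5 mm and 10.7 degrees, less where a joint would pass 70% of its speed; a pose out of reach is approached as far as the arm can. A call with a gripper value outside its range is refused whole. "fingers" is the closure, from 0 (fully open) to 1 (shut), set as the call begins (left out, the last holds). The fingers move at their own pace and stop on an object; "squeeze" is the grip in N (left out, the last holds). Time passes only in rows, so rows that repeat a pose let the fingers close. It gives the time, the measured TCP pose, the force, the opening and the grip force at its end, in the units of the state.
- sense(): the state, without advancing time (a new reading comes with each control period).
- snapshot(name): name is "scene" or "top" or "wrist"; returns a dict with "img" (480x640x3 uint8, red, green, blue), "K" (3x3 intrinsics, pixels), "pose" (4x4, takes a point from camera to world coordinates). Camera axes: x right, y up, looking along -z (the intrinsics and any distortion apply to the point x, -y, -z); pixel columns grow to the right and rows downward; lengths in mm; the calibration is good to about 2 mm. A picture is of the moment at which its call begins. There is no depth.
- order.hand_in(): hands the job in; it is judged then, once.
Trained networks look in the newest picture that a camera, given by its name, has taken for a name from the list of things; names that differ only in an ending like _2 or _b are one class to them, and where a whole thing is asked for, a point or a joint stands for the part that bears it (a point fixed in the world has none). Each returns a list of dicts, best first, with "confidence" (0 to 1); they miss things now and then, are a little off and sometimes report something else, mostly with a low value. They report only what shows in the picture. A call takes as long as a camera call.
- finder.find_in(label, camera): "box" ([left, top, width, height] as shares, 0 to 1, of the picture: columns of its width, rows of its height, round what is visible of it).
- finder.trace(label, camera): "mask" (480x640 bool, what is visible of it) and "box" ([left, top, width, height] as shares, 0 to 1, of the picture: columns of its width, rows of its height, round what is visible of it).
- finder.pinpoint(label, camera): "at" ([column, row] as shares, 0 to 1, of the picture: columns of its width, rows of its height: a listed point, or the origin of a listed thing).
The state is a dict: "time": time; "joint_pos": joint angles; "qd": joint speeds; "joint_efforts": joint torques, N m; "tool_pos": TCP position; "tcp_rot": TCP orientation; "ft_force": force on the tool from outside, world axes, zero at the start; "wrist_torque": the same for the moment, N m; "finger_gap": finger opening in mm; "grip_force": force on a finger pad.
Only numpy, scipy, OpenCV 4.12 (cv2) and the standard library are available. Lean on these libraries where they do the work, as an engineer would, in place of code of your own. Each camera call takes 0.05 s, during which the arm holds its last target. There are 200 camera calls.

## Working session

There is one attempt and no reset: what is moved stays moved. The work goes in short steps, Python scripts to look and compute and a tool call to move; the robot and the scene stay as the last step left them, time stands still between calls to the robot, and variables do not carry over. Pictures are saved under pics/ and viewed, at most 10 in all, crops included, and the job is handed in when it is done.

Besides the shell and the picture viewer there is one more tool, called by a JSON object that holds its "name" and its "arguments", one argument or row to a line. send_rows: Moves the arm, as the interface text tells. Its arguments: {"type":"object","properties":{"steps":{"type":"array"},"fingers":{"type":"number"},"squeeze":{"type":"number"}},"required":["steps"]}

```bash
mkdir -p pics; cat > h.py <<'E'
import numpy as np, cv2
from bench import sense, snapshot, order, finder
def ray(s,at):
    u=np.array([[[at[0]*640,at[1]*480]]],float); K=np.array(s["K"],float)
    d=np.array(s.get("dist",np.zeros(5)),float)
    p=cv2.undistortPoints(u,K,d)[0,0]
    P=np.array(s["pose"]); v=P[:3,:3]@np.array([p[0],-p[1],-1.0]); return P[:3,3],v/np.linalg.norm(v)
def atz(s,at,z):
    o,v=ray(s,at); return o+v*(z-o[2])/v[2]
def tri(rs):
    A=sum(np.eye(3)-np.outer(v,v) for o,v in rs); b=sum((np.eye(3)-np.outer(v,v))@o for o,v in rs); return np.linalg.solve(A,b)
def save(s,n): cv2.imwrite("pics/"+n,s["img"][:,:,::-1])
E
python3 - <<'E'
from h import *
np.set_printoptions(precision=1,suppress=True)
S={c:snapshot(c) for c in("scene","top","wrist")}
print(S["top"].keys(),sense())
for c in S:
    save(S[c],c+"0.png"); print(c,S[c]["pose"])
for l,z in [("isolator",0),("hood_edge",233),("lever_grip",123),("bolt_knob",123),("multimeter",0),("pliers",0),("board",0),("relay",0),("capacitor",0),("screwdriver",0),("tape",0)]:
    rs=[]
    for c in S:
        f=finder.pinpoint(l,c)
        if f:
            print(l,c,round(f[0]["confidence"],2),np.array(f[0]["at"])*[640,480],atz(S[c],f[0]["at"],z))
            if f[0]["confidence"]>.4: rs.append(ray(S[c],f[0]["at"]))
    if len(rs)>1: print("  tri",tri(rs))
E
```

```text
dict_keys(['img', 'K', 'pose']) {'time': 0.15, 'joint_pos': array([72.1,  7.5, 85.3, -0. , 87.3, -4.9]), 'qd': array([-0.1, -0.2, -0.2,  0. ,  0. ,  0.1]), 'joint_efforts': array([  0. , -57. , -50.1,  -0. ,   0. ,  -0. ]), 'tool_pos': array([135.3, 584.1, 230.5]), 'tcp_rot': array([-179.9,   -0. ,  166.9]), 'ft_force': array([-0.1,  0.1, -0.6]), 'wrist_torque': array([-0.,  0.,  0.]), 'grip_force': 0.0, 'finger_gap': 85.50777724769456}
scene [[  -0.9    0.4   -0.3  121.8]
 [  -0.5   -0.7    0.6  794. ]
 [  -0.     0.6    0.8 1139.8]
 [   0.     0.     0.     1. ]]
top [[  -0.     1.    -0.2  346.1]
 [  -1.    -0.     0.    59.4]
 [  -0.     0.2    1.  1239.3]
 [   0.     0.     0.     1. ]]
wrist [[  0.2  -0.9  -0.3  59.2]
 [  1.    0.2   0.1 601.5]
 [ -0.   -0.3   1.  372.6]
 [  0.    0.    0.    1. ]]
isolator scene 0.62 [327.6 264.1] [540.7  25.8   0. ]
isolator top 0.56 [324.4 256.4] [544.6  31.4   0. ]
  tri [541.   30.7   6.4]
hood_edge scene 0.73 [301.  190.2] [592.9  43.7 233. ]
hood_edge top 0.59 [321.3 223.4] [584.5  40.6 233. ]
  tri [589.1  41.9 231.7]
lever_grip scene 0
[... 311 characters left out ...]
timeter top 0.58 [220.6 316.5] [390.3 320.9   0. ]
  tri [389.6 320.2   2. ]
pliers scene 0.58 [335.5 226.3] [579.3 -84.1   0. ]
pliers top 0.86 [361.6 239.1] [589.9 -75.4   0. ]
  tri [582.  -76.1   9. ]
board scene 0.71 [293.6 224. ] [671.8 -41.7   0. ]
board top 0.87 [345.1 315.4] [380.1 -17.9   0. ]
  tri [468.1  60.4 228. ]
relay scene 0.56 [249.3 262.3] [701.5 108.8   0. ]
relay top 0.91 [297.4 201.5] [706.8 101.9   0. ]
  tri [708.9 101.9 -11.8]
capacitor scene 0.8 [312.1 317.7] [500.  169.2   0. ]
capacitor top 0.56 [274.8 276.4] [494.1 171.1   0. ]
  tri [495.9 171.4   5.2]
screwdriver scene 0.78 [425.8 229.6] [ 384.9 -179.2    0. ]
tape top 0.88 [397.  187.2] [ 738.2 -186.3    0. ]
```

```bash
python3 - <<'E'
import cv2
a=cv2.imread("pics/top0.png")[170:350,190:430]; cv2.imwrite("pics/topc.png",cv2.resize(a,(800,600),interpolation=cv2.INTER_CUBIC))
a=cv2.imread("pics/scene0.png")[130:370,180:500]; cv2.imwrite("pics/scenec.png",cv2.resize(a,(800,600),interpolation=cv2.INTER_CUBIC))
E
```

```text
(no output)
```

View pics/topc.png

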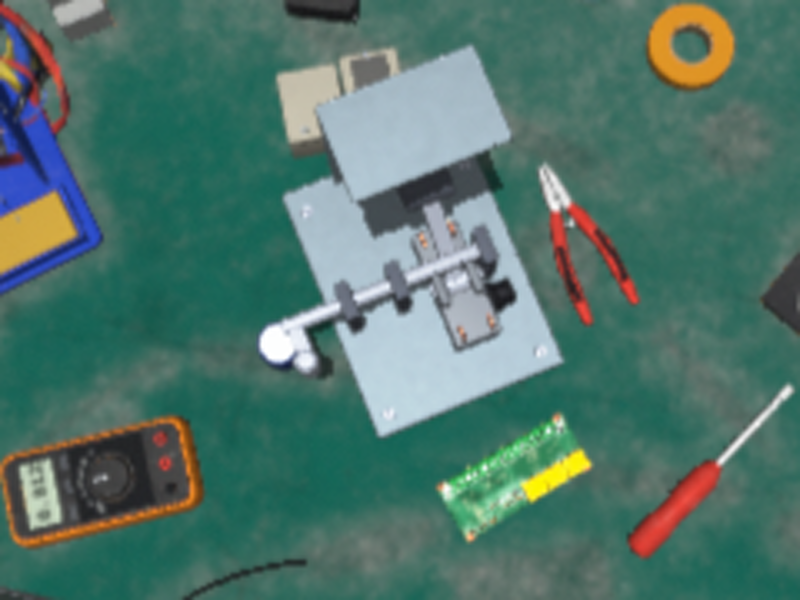

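View pics/scenec.png

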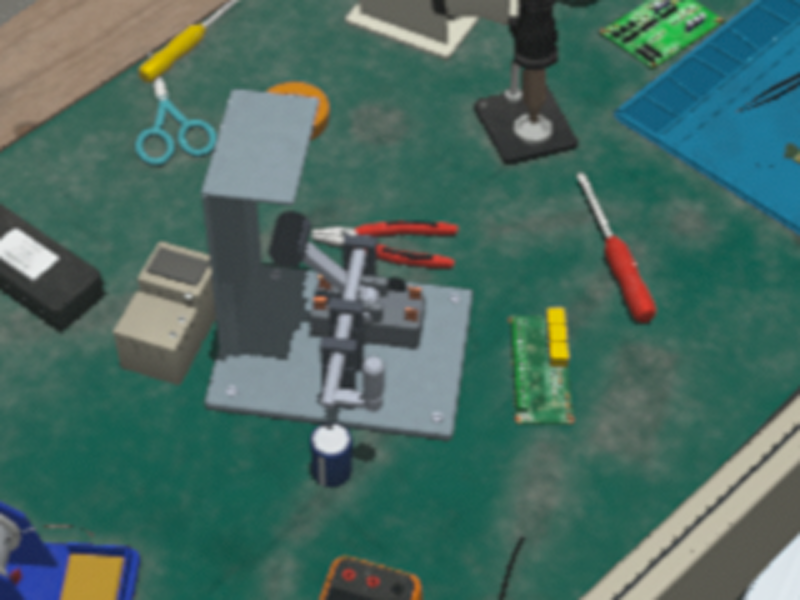

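```bash
cat >> h.py <<'E'
from scipy.optimize import least_squares
def iso(p,l):
    c,s=np.cos(p[2]),np.sin(p[2]); return np.array([p[0]+c*l[0]-s*l[1],p[1]+s*l[0]+c*l[1],l[2]])
def px(s,w):
    P=np.array(s["pose"]);q=P[:3,:3].T@(w-P[:3,3]);K=np.array(s["K"]);return np.array([K[0,2]+K[0,0]*q[0]/-q[2],K[1,2]+K[1,1]*-q[1]/-q[2]])
E
python3 - <<'E'
from h import *
np.set_printoptions(precision=1,suppress=True)
T=snapshot("top");S=snapshot("scene")
t=lambda u,v:(190+u/3.3333,170+v/3.3333); q=lambda u,v:(180+u/2.5,130+v/2.5)
obs=[(T,(-90,105,12),t(378,437)),(T,(-90,-60,12),t(563,360)),(T,(130,105,12),t(283,195)),(T,(50,60,235.5),t(354,203)),(T,(50,-60,235.5),t(511,137)),(T,(-25,130,141),t(306,360)),
(S,(-90,105,12),q(452,437)),(S,(-90,-60,12),q(471,290)),(S,(130,105,12),q(206,405)),(S,(-25,130,141),q(374,363)),
(T,(68,0,123),(316.1,224)),(S,(68,0,123),(293.7,223.2)),(T,(-25,130,123),(283.9,281.2)),(S,(-25,130,123),(328,279.6))]
f=lambda p:np.concatenate([px(s,iso(p,np.array(l,float)))-u for s,l,u in obs])
r=least_squares(f,[542,29,.33],loss="soft_l1")
print(r.x,np.degrees(r.x[2])); print(f(r.x).reshape(-1,2))
for n,l in dict(knob=(-25,130,123),drawn=(-25,180,123),grip=(68,0,123),off=(-68,0,123)).items(): print(n,iso(r.x,l))
print("cap",atz(T,np.array(t(276,342))/[640,480],51),atz(S,np.array(q(331,440))/[640,480],51))
E
```

```text
[542.6  27.5   0.4] 20.4569845457839
[[-0.2  0.3]
 [-0.  -0. ]
 [-1.5 -0.1]
 [-1.1  0.1]
 [-0.1  0.3]
 [ 0.3 -0.5]
 [-0.1 -0.8]
 [ 0.2 -0.6]
 [-1.3 -0.5]
 [-0.1 -1.3]
 [ 0.3  1.2]
 [ 1.7  2.7]
 [-1.2 -2.9]
 [ 1.5 -0.3]]
knob [473.7 140.6 123. ]
drawn [456.3 187.4 123. ]
grip [606.3  51.3 123. ]
off [478.9   3.7 123. ]
cap [498.3 171.6  51. ] [496.8 171.9  51. ]
```

{"name": "send_rows", "arguments": {
  "steps": [
    [[1.1, -1.5, 0], [0, 0, 0.06]],
    [[2.3, -3, 0], [0, 0, 0.12]],
    [[3.4, -4.5, 0], [0, 0, 0.18]],
    [[4.5, -6, 0], [0, 0, 0.24]],
    [[5.6, -7.4, 0], [0, 0, 0.3]],
    [[6.8, -8.9, 0], [0, 0, 0.36]],
    [[7.9, -10.4, 0], [0, 0, 0.42]],
    [[9, -11.8, 0], [0, 0, 0.48]],
    [[10.2, -13.3, 0], [0, 0, 0.54]],
    [[11.27, -14.8, -0.5], [0, 0, 0.586]]
  ],
  "fingers": 0.4,
  "squeeze": 60
}}

```text
time: 3.15
tool_pos: [475.6, 139.0, 217.8]
tcp_rot: [-180.0, 0.2, -159.4]
ft_force: [-0.1, 0.9, 0.2]
finger_gap: 51.3
grip_force: 0.0
```

{"name": "send_rows", "arguments": {
  "steps": [
    [[0, 0, 0], [0, 0, 0]],
    [[0, 0, 0], [0, 0, 0]]
  ]
}}

```text
time: 3.4
tool_pos: [473.4, 140.6, 216.3]
tcp_rot: [180.0, -0.0, -159.6]
ft_force: [-0.2, -0.2, 0.3]
finger_gap: 51.1
grip_force: 0.0
```

```bash
python3 - <<'E'
from h import *
np.set_printoptions(precision=1,suppress=True)
s=snapshot("wrist");save(s,"w1.png");t=snapshot("top")
print(sense())
p=(542.6,27.5,np.radians(20.46))
for l,q,z in [("bolt_knob",(-25,130,123),123),("lever_grip",(68,0,123),123)]:
    w=px(s,iso(p,q));f=finder.pinpoint(l,"wrist");print(l,w)
    for d in f[:2]: print(d["confidence"],np.array(d["at"])*[640,480],atz(s,d["at"],z),iso(p,q))
    for d in finder.pinpoint(l,"top")[:1]: print("top",d["confidence"],atz(t,d["at"],z))
E
```

```text
{'time': 3.5, 'joint_pos': array([ 10.7,  -8.8, 102.9,   0. ,  85.8, -99.9]), 'qd': array([ 0.7, -0.3, -0.1, -0.2, -0.1, -0.2]), 'joint_efforts': array([ -0.8, -41.4, -49.7,  -0.1,  -0. ,   0. ]), 'tool_pos': array([473.3, 141.5, 216.7]), 'tcp_rot': array([ 180. ,    0. , -159.4]), 'ft_force': array([ 0.2, -0.2, -0.1]), 'wrist_torque': array([-0., -0.,  0.]), 'grip_force': 0.0, 'finger_gap': 51.04858039477029}
bolt_knob [317.6 237.6]
0.97 [320.9 243.5] [476.7 143.8 123. ] [473.7 140.6 123. ]
top 0.19 [558.6 -60.7 123. ]
lever_grip [129.4 365.4]
0.65 [526.1 185.2] [399.8 245.2 123. ] [606.3  51.3 123. ]
0.58 [125.6 365.2] [607.   48.7 123. ] [606.3  51.3 123. ]
top 0.68 [608.6  48.6 123. ]
```

View pics/w1.png

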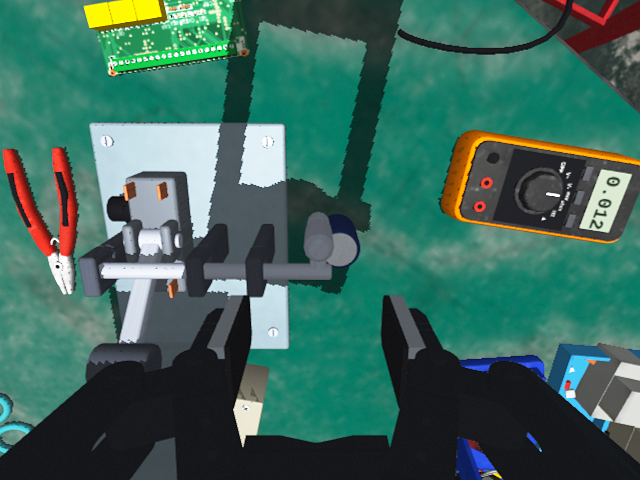

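{"name": "send_rows", "arguments": {
  "steps": [
    [[0.05, 0.04, -1], [0, 0, 0]],
    [[0.05, 0.04, -2], [0, 0, 0]],
    [[0.05, 0.04, -3], [0, 0, 0]],
    [[0.05, 0.04, -3.7], [0, 0, 0]],
    [[0.05, 0.04, -3.7], [0, 0, 0]],
    [[0.05, 0.04, -3.7], [0, 0, 0]]
  ]
}}

```text
time: 4.45
tool_pos: [475.6, 142.1, 106.4]
tcp_rot: [-180.0, 0.1, -159.4]
ft_force: [0.6, 0.8, 0.7]
finger_gap: 51.1
grip_force: 0.0
```

{"name": "send_rows", "arguments": {
  "steps": [
    [[0, 0, 0], [0, 0, 0]],
    [[0, 0, 0], [0, 0, 0]],
    [[0, 0, 0], [0, 0, 0]],
    [[0, 0, 0], [0, 0, 0]],
    [[0, 0, 0], [0, 0, 0]],
    [[0, 0, 0], [0, 0, 0]]
  ],
  "fingers": 1,
  "squeeze": 60
}}

```text
time: 5.2
tool_pos: [475.8, 142.2, 106.6]
tcp_rot: [180.0, 0.1, -159.5]
ft_force: [-1.9, 1.5, 5.7]
finger_gap: 16.5
grip_force: 58.4
```

```bash
python3 - <<'E'
from h import *
s=snapshot("wrist");i=s["img"][140:440,160:480,::-1];cv2.imwrite("pics/w2.png",cv2.resize(i,(800,600)))
E
```

```text
(no output)
```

View pics/w2.png

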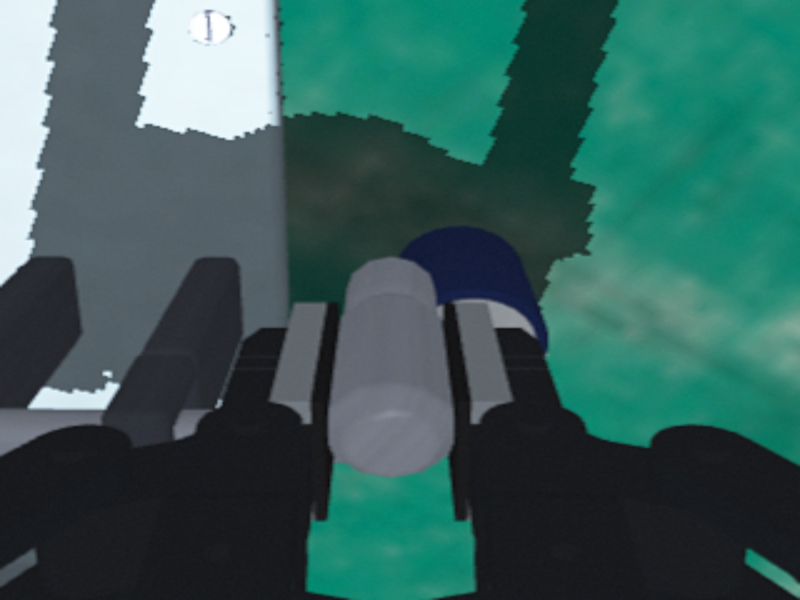

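{"name": "send_rows", "arguments": {
  "steps": [
    [[-0.05, 0.12, 0], [0, 0, 0]],
    [[-0.1, 0.25, 0], [0, 0, 0]],
    [[-0.14, 0.38, 0], [0, 0, 0]],
    [[-0.19, 0.5, 0], [0, 0, 0]],
    [[-0.19, 0.5, 0], [0, 0, 0]],
    [[-0.19, 0.5, 0], [0, 0, 0]]
  ]
}}

```text
time: 6.0
tool_pos: [470.7, 155.9, 106.6]
tcp_rot: [-179.9, 0.1, -159.5]
ft_force: [1.4, -4.5, 4.3]
finger_gap: 16.2
grip_force: 58.6
```

```bash
python3 - <<'E'
from h import *
np.set_printoptions(precision=1,suppress=True)
s=snapshot("scene");save(s,"s2.png");f=finder.pinpoint("bolt_knob","scene")[0];print(f["confidence"],atz(s,f["at"],123), sense()["tool_pos"],sense()["ft_force"])
E
```

```text
0.77 [465.5 153.6 123. ] [470.7 155.9 106.6] [ 1.6 -4.8  3.9]
```

{"name": "send_rows", "arguments": {
  "steps": [
    [[0.05, -0.12, 0], [0, 0, 0]],
    [[0.1, -0.25, 0], [0, 0, 0]],
    [[0.14, -0.38, 0], [0, 0, 0]],
    [[0.19, -0.5, 0], [0, 0, 0]],
    [[0.22, -0.59, 0], [0, 0, 0]],
    [[0.23, -0.62, 0], [0, 0, 0]],
    [[0.23, -0.62, 0], [0, 0, 0]]
  ]
}}

```text
time: 6.98
tool_pos: [476.5, 140.0, 106.6]
tcp_rot: [179.8, 0.1, -159.5]
ft_force: [-4.5, 8.7, 7.5]
finger_gap: 16.1
grip_force: 59.2
```

{"name": "send_rows", "arguments": {
  "steps": [
    [[0.02, -0.05, 0], [0, 0, 0]],
    [[0.04, -0.1, 0], [0, 0, 0]],
    [[0.06, -0.15, 0], [0, 0, 0]],
    [[0.06, -0.15, 0], [0, 0, 0]]
  ]
}}

```text
time: 7.48
tool_pos: [476.5, 139.7, 106.6]
tcp_rot: [179.4, 0.1, -159.4]
ft_force: [-13.3, 30.3, 12.3]
finger_gap: 16.4
grip_force: 61.2
```

{"name": "send_rows", "arguments": {
  "steps": [
    [[-0.1, 0.26, 0], [0, 0, 0]],
    [[-0.19, 0.52, 0], [0, 0, 0]],
    [[-0.29, 0.78, 0], [0, 0, 0]],
    [[-0.38, 1.04, 0], [0, 0, 0]],
    [[-0.48, 1.3, 0], [0, 0, 0]],
    [[-0.57, 1.55, 0], [0, 0, 0]],
    [[-0.63, 1.7, 0], [0, 0, 0]],
    [[-0.68, 1.83, 0], [0, 0, 0]],
    [[-0.68, 1.83, 0], [0, 0, 0]],
    [[-0.68, 1.83, 0], [0, 0, 0]]
  ]
}}

```text
time: 8.72
tool_pos: [459.3, 187.2, 106.5]
tcp_rot: [-179.8, 0.1, -159.5]
ft_force: [3.7, -7.7, 5.0]
finger_gap: 16.2
grip_force: 59.8
```

{"name": "send_rows", "arguments": {
  "steps": [
    [[-0.02, 0.06, 0], [0, 0, 0]],
    [[-0.05, 0.12, 0], [0, 0, 0]],
    [[-0.05, 0.12, 0], [0, 0, 0]],
    [[-0.05, 0.12, 0], [0, 0, 0]]
  ]
}}

```text
time: 9.22
tool_pos: [459.3, 187.4, 106.5]
tcp_rot: [-179.5, 0.1, -159.6]
ft_force: [10.5, -25.0, 2.8]
finger_gap: 15.8
grip_force: 60.5
```

{"name": "send_rows", "arguments": {
  "steps": [
    [[0.03, -0.09, 0], [0, 0, 0]],
    [[0.05, -0.12, 0], [0, 0, 0]],
    [[0.05, -0.12, 0], [0, 0, 0]]
  ]
}}

```text
time: 9.6
tool_pos: [459.3, 187.1, 106.5]
tcp_rot: [-179.8, 0.1, -159.5]
ft_force: [2.7, -7.9, 4.6]
finger_gap: 16.3
grip_force: 60.1
```

{"name": "send_rows", "arguments": {
  "steps": [
    [[0, 0, 0], [0, 0, 0]],
    [[0, 0, 0], [0, 0, 0]],
    [[0, 0, 0], [0, 0, 0]],
    [[0, 0, 0], [0, 0, 0]],
    [[0, 0, 1], [0, 0, 0]],
    [[0, 0, 2.2], [0, 0, 0]],
    [[0, 0, 3.6], [0, 0, 0]],
    [[0, 0, 5], [0, 0, 0]],
    [[0, 0, 5], [0, 0, 0]]
  ],
  "fingers": 0.4
}}

```text
time: 10.72
tool_pos: [459.7, 189.3, 259.8]
tcp_rot: [-180.0, 0.4, -159.5]
ft_force: [0.3, -0.2, 0.0]
finger_gap: 51.3
grip_force: 0.0
```

```bash
python3 - <<'E'
from h import *
np.set_printoptions(precision=1,suppress=True)
p=(542.6,27.5,np.radians(20.46))
for c in("scene","top","wrist"):
  s=snapshot(c)
  for l,q in [("bolt_knob",(-25,180,123)),("lever_grip",(68,0,123))]:
    for f in finder.pinpoint(l,c)[:2]: print(c,l,f["confidence"],atz(s,f["at"],123), iso(p,q))
print(sense())
E
```

```text
scene bolt_knob 0.63 [497.8 113.5 123. ] [456.3 187.4 123. ]
scene bolt_knob 0.61 [455.2 185.5 123. ] [456.3 187.4 123. ]
scene lever_grip 0.79 [616.   35.5 123. ] [606.3  51.3 123. ]
top lever_grip 0.73 [608.2  46.3 123. ] [606.3  51.3 123. ]
wrist bolt_knob 0.75 [459.1 187.7 123. ] [456.3 187.4 123. ]
wrist lever_grip 0.58 [608.4  46.9 123. ] [606.3  51.3 123. ]
{'time': 11.175, 'joint_pos': array([ 16.4,  -9.5,  99.6,  -0. ,  89.9, -94.1]), 'qd': array([-0.1, -0.2, -0.4,  0. ,  0. ,  0. ]), 'joint_efforts': array([  0. , -41.7, -50.3,   0. ,   0. ,   0. ]), 'tool_pos': array([457.3, 188.4, 254.4]), 'tcp_rot': array([ 180. ,   -0.1, -159.5]), 'ft_force': array([-1.1,  0.2,  0.6]), 'wrist_torque': array([ 0.,  0., -0.]), 'grip_force': 0.0, 'finger_gap': 51.1240884292033}
```

{"name": "send_rows", "arguments": {
  "steps": [
    [[0.15, -1.0, 0.1], [0.04, -0.11, 0]],
    [[0.3, -2.0, 0.2], [0.08, -0.22, 0]],
    [[0.45, -3.0, 0.3], [0.12, -0.33, 0]],
    [[0.6, -4.0, 0.4], [0.16, -0.44, 0]],
    [[0.75, -5.0, 0.5], [0.2, -0.55, 0]],
    [[0.93, -6.14, 0.59], [0.244, -0.654, 0]],
    [[0.93, -6.14, 0.59], [0.244, -0.654, 0]],
    [[0.93, -6.14, 0.59], [0.244, -0.654, 0]]
  ],
  "fingers": 0.12
}}

```text
time: 12.18
tool_pos: [485.4, 3.9, 272.9]
tcp_rot: [-180.0, 39.9, -159.6]
ft_force: [0.8, 0.2, -0.7]
finger_gap: 75.1
grip_force: 0.0
```

```bash
python3 - <<'E'
from h import *
np.set_printoptions(precision=1,suppress=True)
from scipy.spatial.transform import Rotation as R
p=(542.6,27.5,np.radians(20.46))
s=snapshot("wrist");save(s,"w3.png")
for l,q in [("lever_grip",(68,0,123)),("hood_edge",(50,0,233))]:
    for f in finder.pinpoint(l,"wrist")[:2]: print(l,f["confidence"],np.array(f["at"])*[640,480],px(s,iso(p,q)),atz(s,f["at"],q[2]), iso(p,q))
g=sense();print(g)
M=R.from_euler("xyz",g["tcp_rot"],degrees=True).as_matrix();print(R.from_euler("z",-20.46,degrees=True).as_matrix()@M)
E
```

```text
lever_grip 0.75 [318.7 198.9] [320.2 203. ] [601.3  48.  123. ] [606.3  51.3 123. ]
hood_edge 0.75 [317.9 315.8] [321.2 316.6] [588.8  42.3 233. ] [589.4  45.  233. ]
{'time': 12.325, 'joint_pos': array([ -26.7,  -50.4,  134.1,   30.3,   69.6, -141.3]), 'qd': array([ 0.5,  0.2,  0.1,  0.3, -0.1, -0.3]), 'joint_efforts': array([ -0.8, -13.5, -53.7,   3.3,  -2.9,   0. ]), 'tool_pos': array([485.7,   6.1, 273.4]), 'tcp_rot': array([-180. ,   40. , -159.3]), 'ft_force': array([-0. ,  0.2,  0.1]), 'wrist_torque': array([-0.1,  0.2, -0. ]), 'grip_force': 0.0, 'finger_gap': 75.20191645731492}
[[-0.8 -0.   0.6]
 [-0.   1.   0. ]
 [-0.6 -0.  -0.8]]
```

View pics/w3.png

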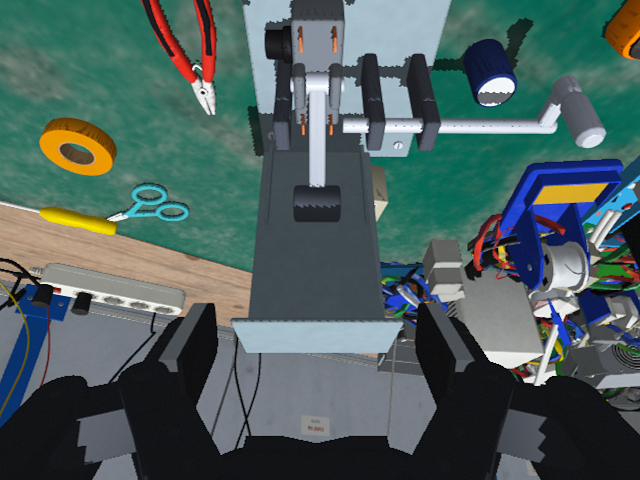

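{"name": "send_rows", "arguments": {
  "steps": [
    [[0.55, 0.2, -0.7], [0, 0, 0]],
    [[1.1, 0.41, -1.4], [0, 0, 0]],
    [[1.65, 0.62, -2.1], [0, 0, 0]],
    [[2.2, 0.82, -2.8], [0, 0, 0]],
    [[2.65, 0.99, -3.37], [0, 0, 0]],
    [[3.1, 1.16, -3.94], [0, 0, 0]],
    [[3.1, 1.16, -3.94], [0, 0, 0]]
  ]
}}

```text
time: 13.2
tool_pos: [577.8, 42.2, 152.7]
tcp_rot: [179.9, 39.8, -159.3]
ft_force: [0.8, -0.5, 0.3]
finger_gap: 75.0
grip_force: 0.0
```

{"name": "send_rows", "arguments": {
  "steps": [
    [[0.33, 0.12, -0.42], [0, 0, 0]],
    [[0.66, 0.24, -0.84], [0, 0, 0]],
    [[0.99, 0.37, -1.26], [0, 0, 0]],
    [[1.32, 0.49, -1.68], [0, 0, 0]],
    [[1.32, 0.49, -1.68], [0, 0, 0]],
    [[1.32, 0.49, -1.68], [0, 0, 0]]
  ]
}}

```text
time: 13.95
tool_pos: [618.3, 54.4, 105.4]
tcp_rot: [-179.9, 40.0, -159.4]
ft_force: [0.3, 0.4, -0.0]
finger_gap: 74.9
grip_force: 0.0
```

```bash
python3 - <<'E'
from h import *
np.set_printoptions(precision=1,suppress=True)
s=snapshot("wrist");save(s,"w4.png");g=sense();print(g["joint_pos"],g["tool_pos"],g["tcp_rot"],g["ft_force"])
E
```

```text
[ -11.4  -12.   127.5   36.8   34.6 -147.1] [618.4  54.1 105.6] [-179.9   40.1 -159.4] [ 0.7  1.2 -0.5]
```

View pics/w4.png

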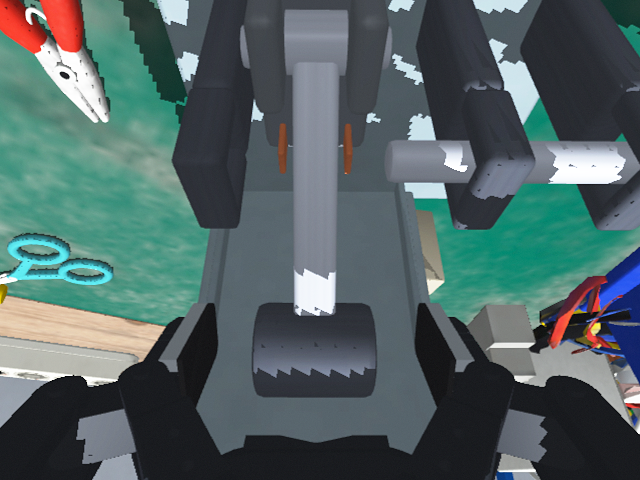

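{"name": "send_rows", "arguments": {
  "steps": [
    [[0, 0, 0], [0, 0, 0]],
    [[0, 0, 0], [0, 0, 0]],
    [[0, 0, 0], [0, 0, 0]],
    [[0, 0, 0], [0, 0, 0]],
    [[0, 0, 0], [0, 0, 0]]
  ],
  "fingers": 1,
  "squeeze": 40
}}

```text
time: 14.62
tool_pos: [618.3, 53.7, 105.1]
tcp_rot: [-179.9, 40.0, -159.5]
ft_force: [-7.4, -1.6, 7.7]
finger_gap: 39.5
grip_force: 42.7
```

{"name": "send_rows", "arguments": {
  "steps": [
    [[-0.17, -0.06, 0.15], [0, 0, 0]],
    [[-0.34, -0.13, 0.29], [0, 0, 0]],
    [[-0.57, -0.21, 0.45], [0, 0, 0]],
    [[-0.81, -0.3, 0.58], [0, 0, 0]],
    [[-1.06, -0.4, 0.69], [0, 0, 0]],
    [[-1.32, -0.49, 0.78], [0, 0, 0]],
    [[-1.59, -0.59, 0.84], [0, 0, 0]],
    [[-1.86, -0.69, 0.88], [0, 0, 0]],
    [[-2.4, -0.9, 0.88], [0, 0, 0]]
  ]
}}

```text
time: 15.75
tool_pos: [545.3, 26.9, 130.1]
tcp_rot: [180.0, 39.9, -159.5]
ft_force: [6.2, 0.6, -9.8]
finger_gap: 39.7
grip_force: 42.4
```

{"name": "send_rows", "arguments": {
  "steps": [
    [[-0.3, -0.11, -0.06], [-0.015, 0.04, 0]],
    [[-0.6, -0.22, -0.13], [-0.03, 0.08, 0]],
    [[-0.88, -0.33, -0.24], [-0.045, 0.12, 0]],
    [[-1.16, -0.43, -0.35], [-0.06, 0.16, 0]],
    [[-1.42, -0.52, -0.5], [-0.075, 0.2, 0]],
    [[-1.69, -0.62, -0.67], [-0.09, 0.25, 0]],
    [[-2.08, -0.77, -0.98], [-0.122, 0.328, 0]],
    [[-2.16, -0.8, -1.06], [-0.122, 0.328, 0]],
    [[-2.16, -0.8, -1.06], [-0.122, 0.328, 0]]
  ]
}}

```text
time: 16.88
tool_pos: [481.4, 3.3, 99.7]
tcp_rot: [180.0, 20.0, -159.5]
ft_force: [-3.0, 5.4, 3.5]
finger_gap: 39.7
grip_force: 45.6
```

```bash
python3 - <<'E'
from h import *
np.set_printoptions(precision=1,suppress=True)
p=(542.6,27.5,np.radians(20.46))
s=snapshot("scene");i=s["img"][130:370,180:500,::-1];cv2.imwrite("pics/s3.png",cv2.resize(i,(800,600)));g=sense();print(g["joint_pos"],g["tool_pos"],g["tcp_rot"],g["ft_force"],iso(p,(-68,0,123)))
E
```

```text
[ -14.4  -24.2  130.3   13.4   58.1 -130.4] [481.4   3.3  99.7] [ 180.    20.  -159.5] [-1.9  3.8  2.8] [478.9   3.7 123. ]
```

View pics/s3.png

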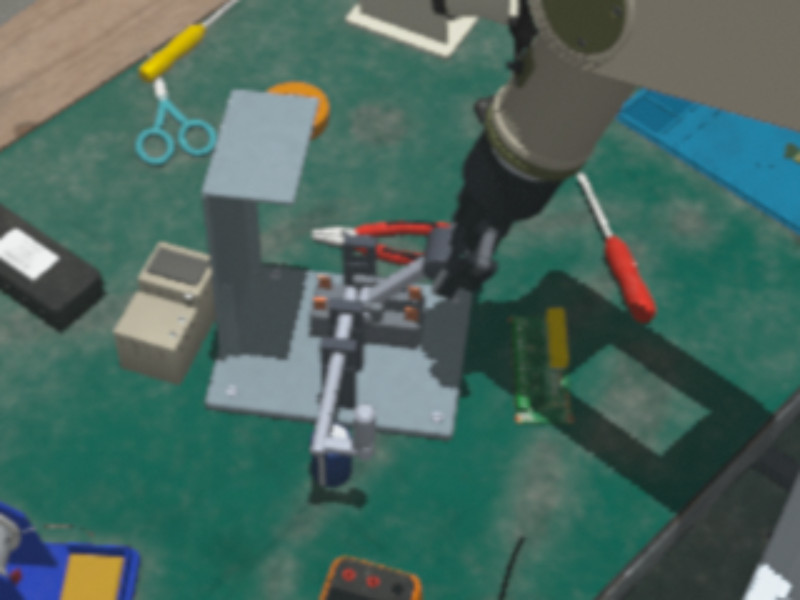

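{"name": "send_rows", "arguments": {
  "steps": [
    [[0, 0, 0], [0, 0, 0]],
    [[0, 0, 0], [0, 0, 0]],
    [[0, 0, 0], [0, 0, 0]],
    [[0, 0, 0], [0, 0, 0]],
    [[-0.3, -0.1, 0.9], [0, 0, 0]],
    [[-0.6, -0.2, 1.8], [0, 0, 0]],
    [[-1.0, -0.4, 3.0], [0, 0, 0]],
    [[-1.6, -0.6, 4.7], [0, 0, 0]],
    [[-1.6, -0.6, 4.7], [0, 0, 0]]
  ],
  "fingers": 0.15
}}

```text
time: 18.05
tool_pos: [435.0, -16.3, 245.5]
tcp_rot: [-179.7, 20.3, -159.4]
ft_force: [1.1, 0.4, 0.2]
finger_gap: 72.5
grip_force: 0.0
```

{"name": "send_rows", "arguments": {
  "steps": [
    [[0.15, 1.1, -0.1], [-0.02, 0.05, 0]],
    [[0.3, 2.2, -0.2], [-0.04, 0.1, 0]],
    [[0.45, 3.4, -0.3], [-0.06, 0.16, 0]],
    [[0.6, 4.5, -0.4], [-0.08, 0.22, 0]],
    [[0.75, 5.6, -0.5], [-0.1, 0.28, 0]],
    [[0.87, 6.73, -0.7], [-0.122, 0.327, 0]],
    [[0.87, 6.73, -0.7], [-0.122, 0.327, 0]],
    [[0.87, 6.73, -0.7], [-0.122, 0.327, 0]]
  ],
  "fingers": 0.4
}}

```text
time: 19.05
tool_pos: [459.1, 186.4, 218.2]
tcp_rot: [180.0, -0.1, -159.4]
ft_force: [-0.3, -0.6, 0.2]
finger_gap: 51.5
grip_force: 0.0
```

```bash
python3 - <<'E'
from h import *
np.set_printoptions(precision=1,suppress=True)
p=(542.6,27.5,np.radians(20.46))
for c in("top","wrist"):
  s=snapshot(c);save(s,c+"5.png")
  for l,q in [("bolt_knob",(-25,180,123)),("lever_grip",(-68,0,123))]:
    for f in finder.pinpoint(l,c)[:2]: print(c,l,f["confidence"],atz(s,f["at"],123), iso(p,q))
g=sense();print(g["joint_pos"],g["tool_pos"],g["tcp_rot"],g["finger_gap"])
E
```

```text
top bolt_knob 0.47 [ 702.  -161.3  123. ] [456.3 187.4 123. ]
top bolt_knob 0.45 [456.6 188.3 123. ] [456.3 187.4 123. ]
top lever_grip 0.9 [484.5  -2.4 123. ] [478.9   3.7 123. ]
wrist bolt_knob 0.91 [458.8 187.  123. ] [456.3 187.4 123. ]
wrist lever_grip 0.57 [479.4   2.3 123. ] [478.9   3.7 123. ]
[ 16.1  -8.6 102.4   0.   86.1 -94.3] [459.6 186.  219.5] [ 180.     0.  -159.6] 51.125939289378785
```

View pics/wrist5.png

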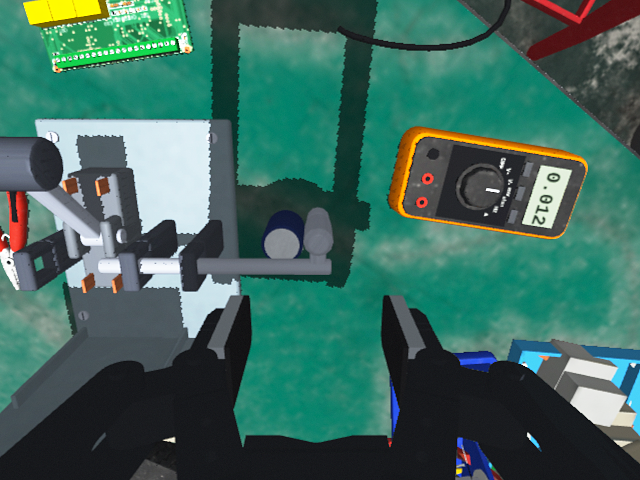

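Handle rests at the front (grip at pixel 30,163), and the knob stands drawn at (318,230), centred between the fingers. I descend onto it and grip.

{"name": "send_rows", "arguments": {
  "steps": [
    [[0, 0.03, -1], [0, 0, 0]],
    [[0, 0.03, -2], [0, 0, 0]],
    [[0, 0.03, -3], [0, 0, 0]],
    [[0, 0.03, -3.75], [0, 0, 0]],
    [[0, 0.03, -3.75], [0, 0, 0]],
    [[0, 0.03, -3.75], [0, 0, 0]]
  ]
}}

```text
time: 20.1
tool_pos: [460.2, 187.6, 107.8]
tcp_rot: [180.0, 0.0, -159.5]
ft_force: [0.1, -0.2, 0.4]
finger_gap: 51.1
grip_force: 0.0
```

{"name": "send_rows", "arguments": {
  "steps": [
    [[0, 0, 0], [0, 0, 0]],
    [[0, 0, 0], [0, 0, 0]],
    [[0, 0, 0], [0, 0, 0]],
    [[0, 0, 0], [0, 0, 0]],
    [[0, 0, 0], [0, 0, 0]],
    [[0, 0, 0], [0, 0, 0]]
  ],
  "fingers": 1,
  "squeeze": 60
}}

```text
time: 20.85
tool_pos: [460.4, 187.5, 107.8]
tcp_rot: [-180.0, 0.1, -159.5]
ft_force: [-0.7, -3.1, 6.1]
finger_gap: 16.1
grip_force: 58.5
```

{"name": "send_rows", "arguments": {
  "steps": [
    [[0.1, -0.26, 0], [0, 0, 0]],
    [[0.19, -0.52, 0], [0, 0, 0]],
    [[0.29, -0.78, 0], [0, 0, 0]],
    [[0.38, -1.04, 0], [0, 0, 0]],
    [[0.48, -1.3, 0], [0, 0, 0]],
    [[0.56, -1.5, 0], [0, 0, 0]],
    [[0.62, -1.65, 0], [0, 0, 0]],
    [[0.62, -1.65, 0], [0, 0, 0]]
  ]
}}

```text
time: 21.85
tool_pos: [477.7, 140.4, 107.8]
tcp_rot: [179.7, -0.0, -159.5]
ft_force: [-7.5, 10.3, 10.7]
finger_gap: 16.3
grip_force: 59.5
```

{"name": "send_rows", "arguments": {
  "steps": [
    [[0.03, -0.08, 0], [0, 0, 0]],
    [[0.06, -0.16, 0], [0, 0, 0]],
    [[0.08, -0.22, 0], [0, 0, 0]],
    [[0.08, -0.22, 0], [0, 0, 0]]
  ]
}}

```text
time: 22.35
tool_pos: [477.6, 140.0, 107.8]
tcp_rot: [179.1, -0.0, -159.3]
ft_force: [-20.8, 41.5, 16.0]
finger_gap: 16.1
grip_force: 62.7
```

{"name": "send_rows", "arguments": {
  "steps": [
    [[-0.03, 0.08, 0], [0, 0, 0]],
    [[-0.06, 0.16, 0], [0, 0, 0]],
    [[-0.06, 0.16, 0], [0, 0, 0]]
  ]
}}

```text
time: 22.72
tool_pos: [477.6, 140.3, 107.8]
tcp_rot: [179.6, -0.0, -159.4]
ft_force: [-11.0, 17.5, 11.2]
finger_gap: 16.2
grip_force: 60.2
```

{"name": "send_rows", "arguments": {
  "steps": [
    [[0, 0, 0], [0, 0, 0]],
    [[0, 0, 0], [0, 0, 0]],
    [[0, 0, 0], [0, 0, 0]],
    [[0, 0, 0], [0, 0, 0]],
    [[0, 0, 0.6], [0, 0, 0]],
    [[0, 0, 1.6], [0, 0, 0]],
    [[0, 0, 3], [0, 0, 0]],
    [[0, 0, 4], [0, 0, 0]],
    [[0, 0, 4], [0, 0, 0]],
    [[0, 0, 4], [0, 0, 0]]
  ],
  "fingers": 0.4
}}

```text
time: 23.98
tool_pos: [478.6, 136.2, 226.6]
tcp_rot: [180.0, -0.0, -159.5]
ft_force: [-0.9, 0.1, 0.0]
finger_gap: 51.1
grip_force: 0.0
```

```bash
python3 - <<'E'
from h import *
np.set_printoptions(precision=1,suppress=True)
p=(542.6,27.5,np.radians(20.46))
s=snapshot("wrist");save(s,"w6.png")
for l,q in [("bolt_knob",(-25,130,123)),("lever_grip",(-68,0,123))]:
    for f in finder.pinpoint(l,"wrist")[:2]: print(l,f["confidence"],atz(s,f["at"],123), iso(p,q))
g=sense();print(g["tool_pos"],g["ft_force"])
E
```

```text
bolt_knob 0.82 [476.8 139.8 123. ] [473.7 140.6 123. ]
bolt_knob 0.75 [523.9 -17.6 123. ] [473.7 140.6 123. ]
lever_grip 0.93 [478.6   0.9 123. ] [478.9   3.7 123. ]
[477.9 136.1 225.2] [ 0.6 -0.5  0.4]
```

View pics/w6.png

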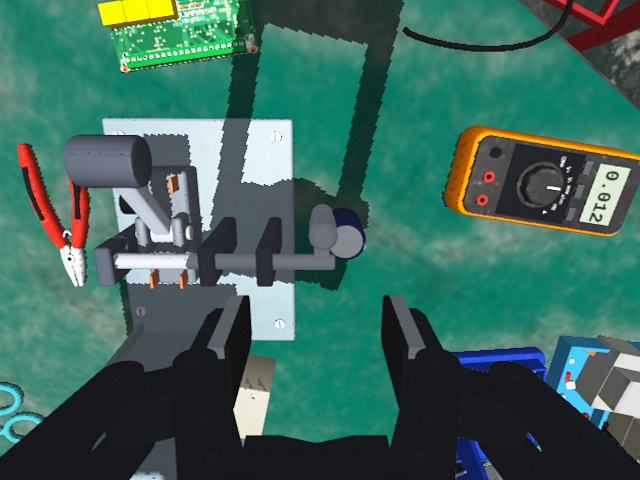

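The rod spans all three posts behind the front-leaning handle (grip at 108,160; knob at 322,230, rod end in right post at 105,262), and the gripper is clear.

```bash
python3 -c "
from bench import order; print(order.hand_in())"
```

```text
the job is handed in; nothing more can be done
None
```

I handed the job in after about 24 s: the bolt was worked out and back once, then drawn, the handle now rests at the front, and the bolt is home behind it; nothing around it was seen to move, and no verdict was returned.

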